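# Seat the grating disc on its drive pin

### The job

The grating disc on the vegetable grater is sitting high because its notch is off the drive pin. Without lifting the disc, push its finger peg round with a fingertip until the rim notch is over the pin, then press down on the hub in the middle until the disc is fully home, and take the hand away. Leave everything else on the counter where it stands.

Things in the scene. Friction and masses are not known exactly. Their poses are not given: they have to be found in the camera images.
- base: Fixed white motor base of a vegetable grater, 230 (x) x 200 (y) x 80 mm high; on it a white drive plate 172 mm across, upper face 86 mm above the counter. Origin at the centre of its underside (on the counter), z up, x axis from the centre towards the pin. A 16 mm steel spindle on its axis (top 126 mm above the counter) centres the disc.
- collar (a joint): Grey collar, 50 mm across, round the spindle under the disc, which it carries. Slides straight down: 0 = up (start), 0.012 m = right down. Stiff: it moves at about 7 N in all, stays where it is pushed, does not spring back and does not turn.
- disc: Loose steel grating disc, 160 mm across, 4 mm thick, about 240 g, lying level on the collar, its blind hub over the spindle. Origin: centre of its underside, z up, 102 mm above the counter at the start, 90 mm fully home. x axis points to the rim notch, the peg is opposite. A light sideways push on the peg turns it either way; it stops with the push. Pressed off the pin it only tips on it, going down 8 mm at most.
- notch (a point): Middle of the rim notch (18 mm wide, 18 mm deep, open at the rim), at the disc's underside, 71 mm from the disc's centre along its x axis. It starts 0.7 rad or more from the pin, either way round.
- pin (a point): Top centre of the upright steel drive pin, 10 mm thick with a tapered tip, 71 mm from the base's centre along its x axis, 14.5 mm above the drive plate (1.5 mm below the disc's underside at the start, so hidden by the disc). Fixed to the base. From it a straight steel rib, 10 mm wide and 4 mm lower than the tip, runs outward: its end shows 25 mm beyond the disc's rim and marks where the pin is.
- peg (a point): Centre of the top of the finger peg, an upright cylinder 16 mm across that stands 26 mm above the disc's upper face, 60 mm from the disc's centre.
- hub (a point): Centre of the flat top of the disc's hub, 44 mm across, 43 mm above the disc's underside (39 mm above its upper face): the place to press.
- mug: Blue enamel mug, 82 mm across, 82 mm high, handle on its +y side, stands on the counter; origin at the centre of its underside. Leave it alone.
- funnel: Aluminium funnel standing mouth down, 110 mm across, 105 mm high, stands on the counter; origin at the centre of its underside. Leave it alone.
- spoonrest: Walnut spoon rest, a round dish 92 mm across and 16 mm high with a short flat handle along its x axis to 112 mm from its centre, stands on the counter; origin at the centre of its underside. Leave it alone.
- box0: Lowest of a stack of three clear containers with white lids, each 124 x 124 x 67 mm, stands on the counter; origin at the centre of its underside. Leave it alone.
- box1: Middle container of the stack. Origin at the centre of its underside. Leave it alone.
- box2: Top container of the stack, whose lid is 201 mm above the counter. Origin at the centre of its underside. Leave it alone.
- jar: Glass jar, 80 mm across, 130 mm high, stands on the counter; origin at the centre of its underside. Leave it alone.

How it is judged:
By the outcome, as a careful person would: the job done as asked, in the order asked, and still so for the second after the job is handed in, with the robot touching nothing.
It also fails if it takes over 72 s, if anything falls off the work surface, if the arm or the gripper's body presses on something with over 40 N, if the wrist force passes 120 N, or if a joint passes its speed limit or range.

### The arm

A 6-joint arm with a two-finger parallel gripper is mounted at the origin on the work surface. World frame = base frame: x ahead of the robot, y to its left, z up, the work surface at z = 0. Lengths are in m, angles in rad, forces in N, time in s.
With the tool pointing down it reaches from about 0.25 to 0.775 m from the base axis. Payload 4 kg.
Tool frame: the origin (TCP) lies midway between the tips of the shut fingers; the grasp point (between the pads) lies 19 mm behind it (robot.tcp_to_grasp is the distance from the TCP to the grasp point, in m); x points along the fingers, y is the direction in which the jaws open and shut, and the axes are right-handed (so a half turn about x gives the same grasp; the last joint's range is limited). The gripper opens to 94 mm and grips with 3 to 60 N. Pads are 16 mm wide; open, the fingers measure 119 mm over their backs; the gripper's body (75 mm by 177 mm) begins 78 mm behind the grasp point.
Start: joints at [-1.303, 0.087, 1.371, -0, 1.684, -0.103], TCP at [0.199, -0.513, 0.206] pointing down, gripper open.
Joint ranges: [-3.1, 3.1], [-0.76, 2.03], [0.27, 2.55], [-1.08, 4.22], [0.17, 2.65], [-2.57, 2.57]. Speed limits (rad/s): [2.79, 2.79, 3.14, 3.14, 3.14, 3.14].

### API

Orientations are given as [roll, pitch, yaw] about the fixed x, y, z axes, in that order (R = Rz(yaw) Ry(pitch) Rx(roll)).
In Python, from bench import robot gives the robot as it stands.
- The arm moves only by the tool send_rows, never from a script. Its argument "increments" is a list of rows, each a list of 5 numbers: the opening, from -1 (shut) to 1 (fully open), so that 0 is half open, then the shift along the tool's x, y, z in m, then the turn about the tool's x in rad. In form: [[hand, tx, ty, tz, roll], ...]. A call has 1 to 5 rows; each row is the pose to reach, as a shift and turn from the pose commanded when the call began, along the tool's axes at that moment; what a row does not reach only later rows make up. A row lasts 1/12 s, in which the tool goes at most 41.7 mm and 7.16 degrees, less where a joint would pass 70% of its speed; a pose out of reach is approached as far as the arm can. A call with a gripper value outside its range is refused whole. The fingers move at their own pace and stop on an object; the grip force is fixed at half the most. Time passes only in rows, so rows that repeat a pose let the fingers close. It gives the time, the measured TCP pose, the force and the opening at its end, in the units of the state.
- robot.get_obs(): the state, without advancing time (a new reading comes with each control period).
- robot.snapshot(name): name is "scene" or "top" or "wrist"; returns a dict with "image" (384x512x3 uint8, red, green, blue), "intrinsics" (3x3 intrinsics, pixels), "world_from_camera" (4x4, takes a point from camera to world coordinates). Camera axes: x right, y down, z forward; pixel columns grow to the right and rows downward; lengths in m; the calibration is good to about 2 mm. The wrist camera is an equidistant fisheye: a pixel r from the principal point sees the ray r / f radians off the axis. A picture is of the moment at which its call begins. There is no depth.
- robot.close_job(): hands the job in, once; it reports no verdict.
The state is a dict: "time": time; "joint_positions": joint angles; "qvel": joint speeds; "joint_torque": joint torques, N m; "tool_pos": TCP position; "ee_rot": TCP orientation; "wrist_force": force on the tool from outside, world axes, zero at the start; "wrist_torque": the same for the moment, N m; "width": finger opening in m.
Only numpy, scipy, OpenCV 4.12 (cv2) and the standard library are available. Lean on these libraries where they do the work, as an engineer would, in place of code of your own. Each camera call takes 0.05 s, during which the arm holds its last target.

## Working session

There is one attempt and no reset: what is moved stays moved. The work goes in short steps, Python scripts to look and compute and a tool call to move; the robot and the scene stay as the last step left them, time stands still between calls to the robot, and variables do not carry over. Pictures are saved under pics/ and viewed, and the job is handed in when it is done.

Besides the shell and the picture viewer there is one more tool, called by a JSON object that holds its "op" and its "data", one argument or row to a line. send_rows: Moves the arm, as the interface text tells. Its arguments: {"type":"object","properties":{"increments":{"type":"array"}},"required":["increments"]}

```bash
mkdir -p pics; ls
python3 - <<'E'
from bench import robot
import cv2,pickle
o=robot.get_obs(); print({k:o[k] for k in ("time","tool_pos","ee_rot","wrist_force","width")})
for n in("scene","top","wrist"):
    s=robot.snapshot(n); cv2.imwrite(f"pics/{n}0.png",s["image"][:,:,::-1]); pickle.dump(s,open(f"{n}0.pkl","wb"))
    print(n,s["intrinsics"].tolist(),s["world_from_camera"].round(4).tolist())
E
```

```text
pics
{'time': 0.0, 'tool_pos': array([ 0.19914959, -0.51210619,  0.20431955]), 'ee_rot': array([-1.67768977,  1.56862348,  1.8346947 ]), 'wrist_force': array([ 0.51340505,  0.36745468, -0.66898456]), 'width': 0.09403457314195117}
scene [[368.24494313894456, 0.0, 255.0377107795464], [0.0, 368.24494313894456, 192.90169130454137], [0.0, 0.0, 1.0]] [[0.8585, 0.4248, -0.2874, 0.8297], [0.5128, -0.701, 0.4956, -0.4162], [0.0091, -0.5728, -0.8196, 1.0098], [0.0, 0.0, 0.0, 1.0]]
top [[423.7041242662919, 0.0, 263.6564123299423], [0.0, 423.7041242662919, 195.61441341147554], [0.0, 0.0, 1.0]] [[-0.0059, -0.996, 0.0891, 0.4488], [-0.9998, 0.0075, 0.0186, 0.1249], [-0.0192, -0.0889, -0.9959, 1.2844], [0.0, 0.0, 0.0, 1.0]]
wrist [[297.3186396354542, 0.0, 262.1239152460668], [0.0, 297.3186396354542, 194.9958882364323], [0.0, 0.0, 1.0]] [[0.363, -0.8917, -0.2705, 0.2786], [-0.9318, -0.3483, -0.1021, -0.483], [-0.0031, 0.2891, -0.9573, 0.3831], [0.0, 0.0, 0.0, 1.0]]
```

View pics/top0.png

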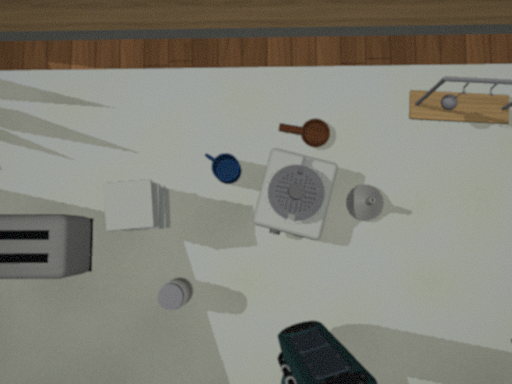

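View pics/scene0.png

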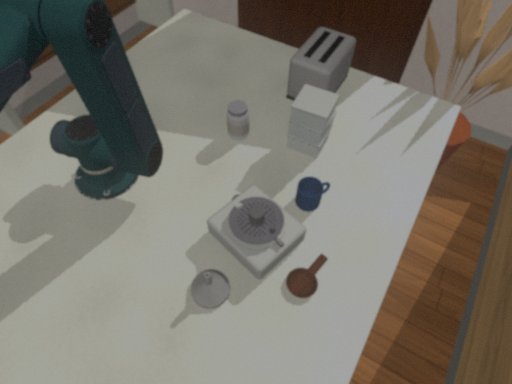

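View pics/wrist0.png

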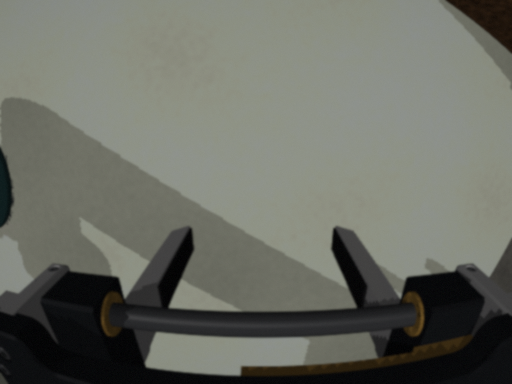

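Run:
```python
import cv2
a=cv2.imread("pics/top0.png")[135:250,235:405]; cv2.imwrite("pics/topz.png",cv2.resize(a,None,fx=4.7,fy=4.7,interpolation=cv2.INTER_CUBIC))
a=cv2.imread("pics/scene0.png")[175:285,190:320]; cv2.imwrite("pics/scenez.png",cv2.resize(a,None,fx=5.4,fy=5.4,interpolation=cv2.INTER_CUBIC))
```

```text
(no output)
```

View pics/topz.png

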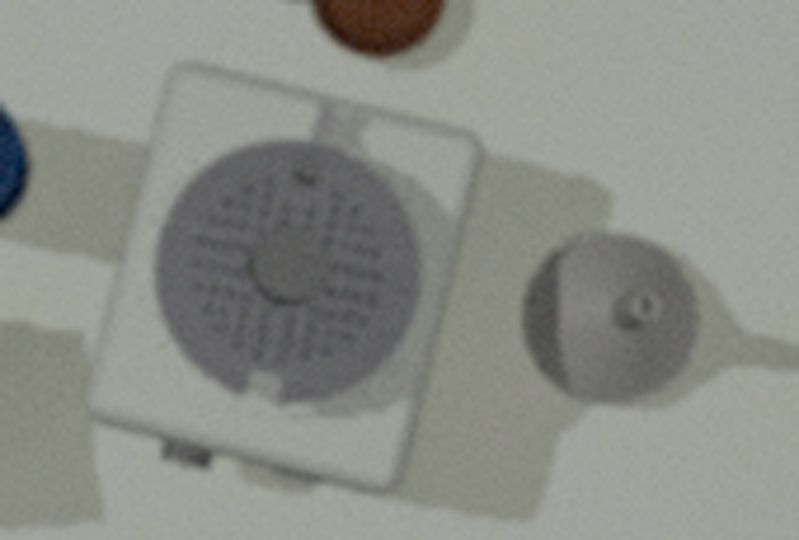

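View pics/scenez.png

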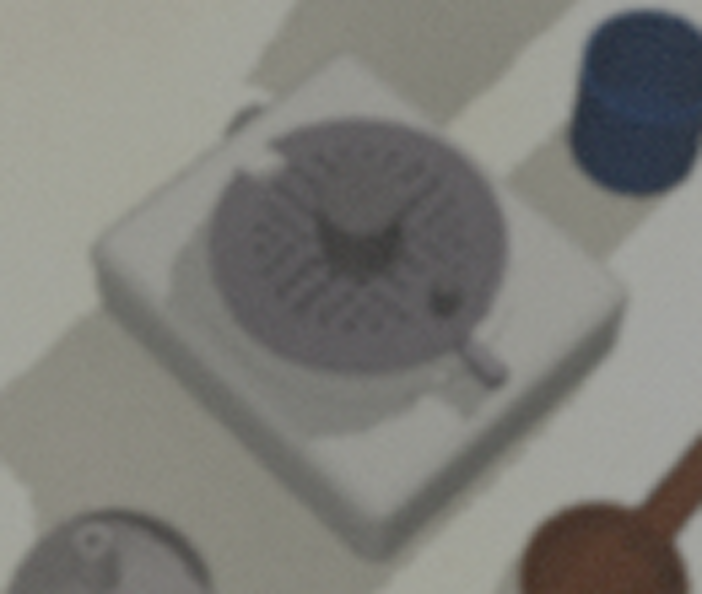

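```bash
cat > h.py <<'E'
import numpy as np,pickle,cv2
def load(n): return pickle.load(open(n,"rb"))
def ray(s,u,v):
    K=s["intrinsics"];T=s["world_from_camera"]
    d=T[:3,:3]@np.array([(u-K[0,2])/K[0,0],(v-K[1,2])/K[1,1],1]);return T[:3,3],d
def atz(s,u,v,z):
    o,d=ray(s,u,v);return (o+d*(z-o[2])/d[2])[:2]
def proj(s,p):
    K=s["intrinsics"];T=s["world_from_camera"];q=T[:3,:3].T@(np.array(p)-T[:3,3]);return (K@(q/q[2]))[:2]
def rect(s,z,c,half=.15,px=600):
    # image: right=-y, up=+x
    P=[(c[0]+half,c[1]+half,z),(c[0]+half,c[1]-half,z),(c[0]-half,c[1]-half,z),(c[0]-half,c[1]+half,z)]
    src=np.float32([proj(s,p) for p in P]);dst=np.float32([[0,0],[px,0],[px,px],[0,px]])
    return cv2.warpPerspective(s["image"][:,:,::-1],cv2.getPerspectiveTransform(src,dst),(px,px),flags=cv2.INTER_CUBIC)
E
python3 - <<'E'
from h import *
t=load("top0.pkl");s=load("scene0.pkl")
z=lambda x,y:(235+(x+.5)/4.7-.5,135+(y+.5)/4.7-.5)
zs=lambda x,y:(190+(x+.5)/5.4-.5,175+(y+.5)/5.4-.5)
print("disc",atz(t,*z(288,271),.106),atz(s,*zs(358,246),.106))
c=atz(t,*z(288,271),.106)
print("notch",atz(t,*z(263,385),.106),atz(s,*zs(262,160),.106))
print("peg",atz(t,*z(303,173),.13),atz(s,*zs(444,290),.132))
print("rib end",atz(s,*zs(492,375),.096))
print("corners t",[atz(t,*z(*p),.08) for p in((180,65),(480,140),(395,490),(90,415))])
print("corners s",[atz(s,*zs(*p),.08) for p in((345,60),(622,295),(375,545),(100,250))])
cv2.imwrite("pics/rect.png",np.hstack([cv2.resize(rect(t,.106,c),(400,400)),cv2.resize(rect(s,.106,c),(400,400))]))
E
```

```text
disc [0.56290785 0.05694988] [0.56343897 0.05028192]
notch [0.4953529  0.07255537] [0.49116431 0.0698346 ]
peg [0.61802506 0.04885832] [0.62144611 0.03719067]
rib end [0.65830085 0.02515235]
corners t [array([0.69282474, 0.11998197]), array([ 0.64470618, -0.06238847]), array([ 0.4328519 , -0.00703389]), array([0.47895624, 0.1760066 ])]
corners s [array([0.4854938 , 0.16702575]), array([0.69206897, 0.11061316]), array([ 0.65048634, -0.07893824]), array([ 0.4376176 , -0.01068178])]
```

View pics/rect.png

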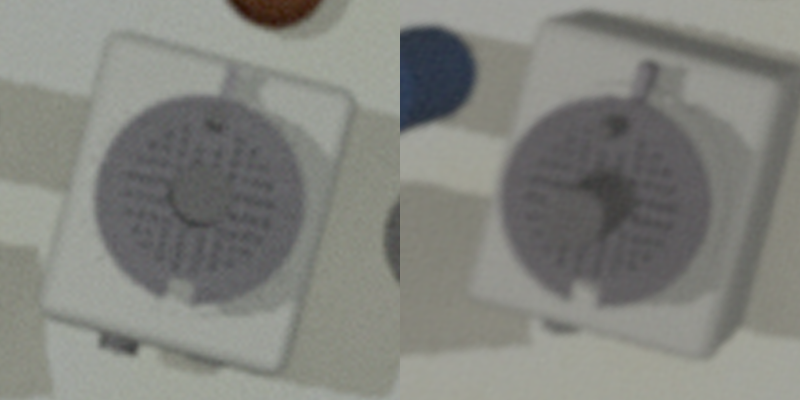

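```bash
cat >> h.py <<'E'
from scipy.spatial.transform import Rotation as Rn
def toolR(o): return Rn.from_euler('xyz',o["ee_rot"]).as_matrix()
E
python3 - <<'E'
from h import *
from bench import robot
o=robot.get_obs();R=toolR(o);print(R.round(3),o["joint_positions"])
w=load("wrist0.pkl");T=w["world_from_camera"];print("cam in tool",R.T@(T[:3,3]-o["tool_pos"]),(R.T@T[:3,:3]).round(3))
# ellipse-fit style rim: project circle and compare for both cams
t=load("top0.pkl");s=load("scene0.pkl")
for n,S,g in(("top",t,(.563,.056)),("scene",s,(.563,.05))):
    img=cv2.cvtColor(S["image"],cv2.COLOR_RGB2GRAY).astype(float)
    best=[]
    th=np.radians(np.arange(0,360,2))
    for dx in np.arange(-.008,.0081,.001):
        for dy in np.arange(-.008,.0081,.001):
            c=(g[0]+dx,g[1]+dy);v=0
            def samp(r):
                P=np.array([proj(S,(c[0]+r*np.cos(a),c[1]+r*np.sin(a),.106)) for a in th]).astype(np.float32)
                return cv2.remap(img.astype(np.float32),P[:,0].copy(),P[:,1].copy(),cv2.INTER_LINEAR)[:,0]
            v=np.clip(samp(.084)-samp(.076),-5,40).mean()
            best.append((v,c))
    best.sort(reverse=True);print(n,best[:4])
E
```

```text
[[-0.     0.362 -0.932]
 [ 0.002 -0.932 -0.362]
 [-1.    -0.002 -0.   ]] [-1.30310165e+00  8.77915004e-02  1.37188957e+00 -2.13912652e-05
  1.68360480e+00 -1.03121695e-01]
cam in tool [-0.17851508  0.0012441  -0.08469919] [[ 0.001 -0.289  0.957]
 [ 1.     0.001 -0.001]
 [-0.001  0.957  0.289]]
top [(np.float32(34.08307), (np.float64(0.564), np.float64(0.058))), (np.float32(34.076557), (np.float64(0.563), np.float64(0.058))), (np.float32(33.725857), (np.float64(0.563), np.float64(0.059))), (np.float32(33.7227), (np.float64(0.564), np.float64(0.057)))]
scene [(np.float32(31.108534), (np.float64(0.5619999999999999), np.float64(0.053000000000000005))), (np.float32(30.837603), (np.float64(0.5619999999999999), np.float64(0.052000000000000005))), (np.float32(30.833843), (np.float64(0.563), np.float64(0.053000000000000005))), (np.float32(30.682135), (np.float64(0.5609999999999999), np.float64(0.053000000000000005)))]
```

{"op": "send_rows", "data": {
  "increments": [
    [-0.4,0,-0.018,-0.03,0],
    [-0.4,0,-0.036,-0.06,0],
    [-0.4,0,-0.054,-0.09,0],
    [-0.4,0,-0.072,-0.12,0],
    [-0.4,0,-0.091,-0.149,0]
  ]
}}

```text
time: 0.57
tool_pos: [0.3058, -0.3724, 0.205]
ee_rot: [-1.68, 1.57, 1.831]
wrist_force: [0.1, -0.1, -0.4]
width: 0.0639
```

{"op": "send_rows", "data": {
  "increments": [
    [-0.4,0,-0.018,-0.03,0],
    [-0.4,0,-0.036,-0.06,0],
    [-0.4,0,-0.054,-0.09,0],
    [-0.4,0,-0.072,-0.12,0],
    [-0.4,0,-0.091,-0.149,0]
  ]
}}

```text
time: 0.98
tool_pos: [0.4118, -0.2334, 0.2052]
ee_rot: [-0.801, 1.571, 2.711]
wrist_force: [0.7, -0.3, 0.1]
width: 0.031
```

{"op": "send_rows", "data": {
  "increments": [
    [-0.4,0,-0.018,-0.03,0],
    [-0.4,0,-0.036,-0.06,0],
    [-0.4,0,-0.054,-0.09,0],
    [-0.4,0,-0.072,-0.12,0],
    [-0.4,0,-0.091,-0.149,0]
  ]
}}

```text
time: 1.4
tool_pos: [0.5177, -0.0946, 0.2051]
ee_rot: [-0.148, 1.57, -2.919]
wrist_force: [0.9, -0.0, 0.4]
width: 0.0282
```

{"op": "send_rows", "data": {
  "increments": [
    [-0.4,0,-0.018,-0.03,0.12],
    [-0.4,0,-0.036,-0.06,0.24],
    [-0.4,0,-0.054,-0.09,0.36],
    [-0.4,0,-0.072,-0.12,0.48],
    [-0.4,0,-0.091,-0.149,0.58]
  ]
}}

```text
time: 1.82
tool_pos: [0.6236, 0.0441, 0.2048]
ee_rot: [0.528, 1.57, -2.828]
wrist_force: [0.6, -0.0, -0.0]
width: 0.0283
```

```bash
cat > look.py <<'E'
import sys
from h import *
from bench import robot
tag=sys.argv[1]
o=robot.get_obs();R=toolR(o)
print("t",o["time"],"tcp",o["tool_pos"].round(4),"az y",np.degrees(np.arctan2(R[1,1],R[0,1])).round(2),"down",R[2,0].round(4),"q",o["joint_positions"].round(3),"F",o["wrist_force"].round(2),"w",round(o["width"],4))
for n in sys.argv[2:]:
    s=robot.snapshot(n);pickle.dump(s,open(f"{n}{tag}.pkl","wb"));cv2.imwrite(f"pics/{n}{tag}.png",s["image"][:,:,::-1])
E
python3 look.py 1 wrist
```

```text
t 1.8167 tcp [0.6236 0.0441 0.2048] az y -102.3 down -1.0 q [-0.02   0.257  1.177 -0.     1.709  1.766] F [ 0.65 -0.03 -0.01] w 0.0283
```

View pics/wrist1.png

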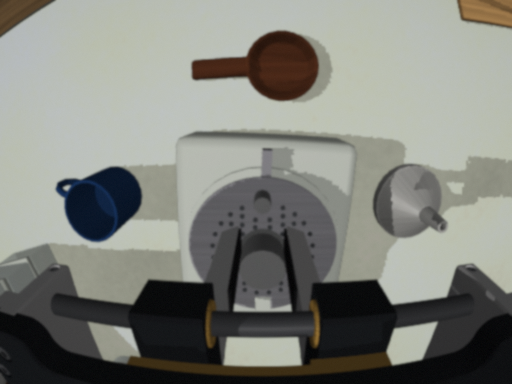

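```bash
cat >> h.py <<'E'
def frayw(s,u,v):
    K=s["intrinsics"];T=s["world_from_camera"];d=np.array([u-K[0,2],v-K[1,2]]);r=np.hypot(*d);th=r/K[0,0]
    q=np.array([*(d/r*np.sin(th)),np.cos(th)]);return T[:3,3],T[:3,:3]@q
def watz(s,u,v,z):
    o,d=frayw(s,u,v);return (o+d*(z-o[2])/d[2])[:2]
def wproj(s,P):
    K=s["intrinsics"];T=s["world_from_camera"];P=np.atleast_2d(P);q=(P-T[:3,3])@T[:3,:3]
    rho=np.hypot(q[:,0],q[:,1]);th=np.arctan2(rho,q[:,2])
    return np.c_[K[0,2]+K[0,0]*th*q[:,0]/rho,K[1,2]+K[0,0]*th*q[:,1]/rho]
def wrect(s,z,c,half=.12,px=500):
    # up=+x,right=-y
    i=np.arange(px);X=c[0]+half-(i+.5)/px*2*half;Y=c[1]+half-(i+.5)/px*2*half
    gx,gy=np.meshgrid(X,Y,indexing='ij');P=np.c_[gx.ravel(),gy.ravel(),np.full(gx.size,z)]
    m=wproj(s,P).astype(np.float32).reshape(px,px,2)
    return cv2.remap(s["image"][:,:,::-1].copy(),m[...,0].copy(),m[...,1].copy(),cv2.INTER_CUBIC)
E
python3 - <<'E'
from h import *
w=load("wrist1.pkl")
c=(.563,.055)
im=wrect(w,.106,c)
cv2.imwrite("pics/wr1.png",im)
E
```

```text
(no output)
```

View pics/wr1.png

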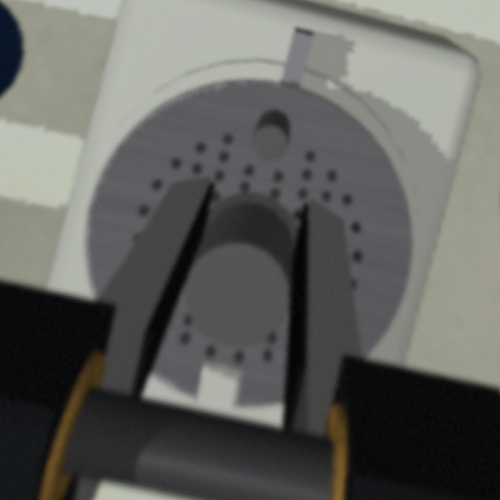

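Run:
```python
from h import *
w=load("wrist1.pkl");o=w["world_from_camera"][:3,3]
def pt(px,py,z,c=(.563,.055),half=.12):
    p=np.array([c[0]+half-(py+.5)/500*2*half,c[1]+half-(px+.5)/500*2*half,.106]);d=p-o;return (o+d*(z-o[2])/d[2])[:2]
C=np.array([.565,.055])
for n,p in dict(peg=(270,142,.132),pegbase=(275,122,.106),ribend=(303,32,.0965),ribin=(291,80,.0965),notch=(219,372,.106)).items():
    q=pt(*p);d=q-C;print(n,q,np.hypot(*d),np.degrees(np.arctan2(d[1],d[0])))
```

```text
peg [0.62325707 0.04325117] 0.05942996519587766 -11.40202694542509
pegbase [0.6242  0.04276] 0.060452109971447676 -11.68168808966256
ribend [0.66604503 0.029475  ] 0.10421911471077143 -14.17690998418952
ribin [0.642216   0.03543226] 0.07965681150514696 -14.220284857483378
notch [0.5042  0.06964] 0.06253774540227681 166.4615044277762
```

{"op": "send_rows", "data": {
  "increments": [
    [-0.4,0.025,0,0,0],
    [-0.4,0.05,0.001,0,0],
    [-0.4,0.07,0.001,0,0],
    [-0.4,0.08,0.001,0,0],
    [-0.4,0.09,0.001,0,0]
  ]
}}

```text
time: 2.28
tool_pos: [0.6219, 0.0415, 0.1137]
ee_rot: [0.232, 1.568, -3.119]
wrist_force: [0.2, 0.2, -0.4]
width: 0.0283
```

```bash
python3 look.py 2 wrist
```

```text
t 2.2833 tcp [0.6219 0.0415 0.1137] az y -101.97 down -1.0 q [-0.024  0.284  1.324 -0.     1.536  1.755] F [ 0.2   0.2  -0.43] w 0.0283
```

View pics/wrist2.png

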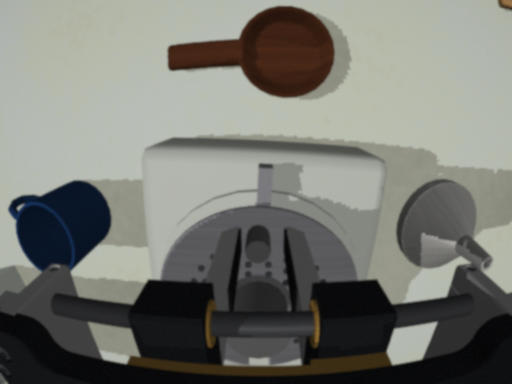

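{"op": "send_rows", "data": {
  "increments": [
    [-0.4,0,-0.0042,0.0001,-0.07],
    [-0.4,0,-0.0084,0.0006,-0.14],
    [-0.4,0,-0.0125,0.0013,-0.209],
    [-0.4,0,-0.0165,0.0023,-0.279],
    [-0.4,0,-0.0205,0.0036,-0.349]
  ]
}}

```text
time: 2.75
tool_pos: [0.6243, 0.0622, 0.1171]
ee_rot: [2.886, 1.568, -0.113]
wrist_force: [-0.7, -0.7, 0.3]
width: 0.0284
```

{"op": "send_rows", "data": {
  "increments": [
    [-0.4,0,-0.0042,0.0001,-0.07],
    [-0.4,0,-0.0084,0.0006,-0.14],
    [-0.4,0,-0.0125,0.0013,-0.209],
    [-0.4,0,-0.0165,0.0023,-0.279],
    [-0.4,0,-0.0205,0.0036,-0.349]
  ]
}}

```text
time: 3.17
tool_pos: [0.6181, 0.0821, 0.1173]
ee_rot: [2.597, 1.567, -0.053]
wrist_force: [0.2, -0.4, 0.3]
width: 0.0284
```

```bash
cat > rel.py <<'E'
from h import *
from bench import robot
o=robot.get_obs();R=toolR(o);d=o["tool_pos"][:2]-np.array([.565,.055])
print("r",np.hypot(*d),"phi",np.degrees(np.arctan2(d[1],d[0])),"az",np.degrees(np.arctan2(R[1,1],R[0,1])),"F",o["wrist_force"].round(2),"M",o["wrist_torque"].round(2),"z",o["tool_pos"][2])
E
python3 rel.py; python3 look.py 3 wrist
```

```text
r 0.05959710645053826 phi 27.003269885814024 az -61.80542736562676 F [ 0.15 -0.38  0.26] M [-0.06 -0.08 -0.01] z 0.11726575688135434
t 3.1667 tcp [0.6181 0.0821 0.1173] az y -61.81 down -1.0 q [ 0.041  0.278  1.324 -0.     1.536  1.12 ] F [ 0.15 -0.38  0.26] w 0.0284
```

View pics/wrist3.png

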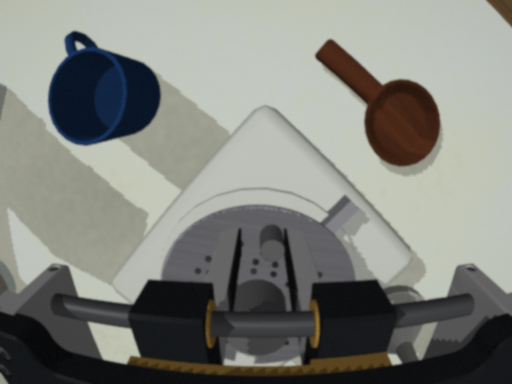

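{"op": "send_rows", "data": {
  "increments": [
    [-0.4,0,-0.0042,0.0001,-0.07],
    [-0.4,0,-0.0084,0.0006,-0.14],
    [-0.4,0,-0.0125,0.0013,-0.209],
    [-0.4,0,-0.0165,0.0023,-0.279],
    [-0.4,0,-0.0205,0.0036,-0.349]
  ]
}}

```text
time: 3.63
tool_pos: [0.6052, 0.0985, 0.117]
ee_rot: [2.311, 1.568, 0.009]
wrist_force: [-0.2, -0.9, 0.8]
width: 0.0284
```

{"op": "send_rows", "data": {
  "increments": [
    [-0.4,0,-0.0042,0.0001,-0.07],
    [-0.4,0,-0.0084,0.0006,-0.14],
    [-0.4,0,-0.0125,0.0013,-0.209],
    [-0.4,0,-0.0165,0.0023,-0.279],
    [-0.4,0,-0.0205,0.0036,-0.349]
  ]
}}

```text
time: 4.05
tool_pos: [0.5875, 0.1096, 0.117]
ee_rot: [2.018, 1.568, 0.065]
wrist_force: [2.0, -0.0, -0.7]
width: 0.0285
```

```bash
python3 rel.py
```

```text
r 0.05903919035480523 phi 67.62688468305225 az -21.891673387445067 F [ 1.95 -0.04 -0.69] M [-0.01 -0.15  0.03] z 0.11698230892267529
```

{"op": "send_rows", "data": {
  "increments": [
    [-0.4,0,-0.0042,0.0001,-0.07],
    [-0.4,0,-0.0084,0.0006,-0.14],
    [-0.4,0,-0.0125,0.0013,-0.209],
    [-0.4,0,-0.0165,0.0023,-0.279],
    [-0.4,0,-0.0205,0.0036,-0.349]
  ]
}}

```text
time: 4.47
tool_pos: [0.567, 0.114, 0.117]
ee_rot: [1.746, 1.568, 0.142]
wrist_force: [0.7, 0.5, 0.2]
width: 0.0282
```

{"op": "send_rows", "data": {
  "increments": [
    [-0.4,0,-0.0042,0.0001,-0.07],
    [-0.4,0,-0.0084,0.0006,-0.14],
    [-0.4,0,-0.0125,0.0013,-0.209],
    [-0.4,0,-0.0165,0.0023,-0.279],
    [-0.4,0,-0.0205,0.0036,-0.349]
  ]
}}

```text
time: 4.88
tool_pos: [0.5464, 0.1111, 0.117]
ee_rot: [1.446, 1.568, 0.191]
wrist_force: [0.4, 0.4, -0.1]
width: 0.0283
```

{"op": "send_rows", "data": {
  "increments": [
    [-0.4,0,-0.0042,0.0001,-0.07],
    [-0.4,0,-0.0084,0.0006,-0.14],
    [-0.4,0,-0.0125,0.0013,-0.209],
    [-0.4,0,-0.0165,0.0023,-0.279],
    [-0.4,0,-0.0205,0.0036,-0.349]
  ]
}}

```text
time: 5.3
tool_pos: [0.5279, 0.1013, 0.117]
ee_rot: [1.12, 1.568, 0.215]
wrist_force: [0.3, 0.3, -0.8]
width: 0.0277
```

```bash
python3 rel.py;python3 look.py 4 wrist
```

```text
r 0.05936886428152462 phi 128.68043863564662 az 38.10317232196218 F [ 0.31  0.33 -0.8 ] M [ 0.08 -0.16  0.02] z 0.11695336684220163
t 5.3 tcp [0.5279 0.1013 0.117 ] az y 38.1 down -1.0 q [ 0.084  0.092  1.542  0.     1.505 -0.581] F [ 0.31  0.33 -0.8 ] w 0.0277
```

View pics/wrist4.png

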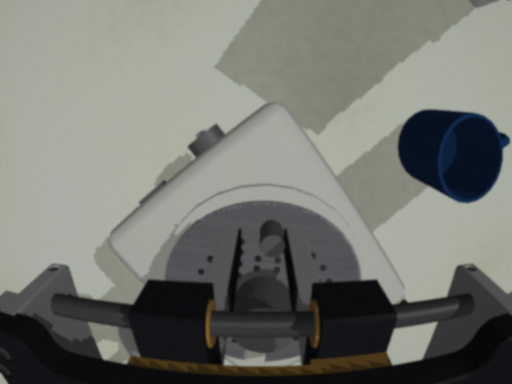

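{"op": "send_rows", "data": {
  "increments": [
    [-0.4,0,-0.0042,0.0001,-0.07],
    [-0.4,0,-0.0084,0.0006,-0.14],
    [-0.4,0,-0.0125,0.0013,-0.209],
    [-0.4,0,-0.0165,0.0023,-0.279],
    [-0.4,0,-0.0205,0.0036,-0.349]
  ]
}}

```text
time: 5.77
tool_pos: [0.514, 0.0858, 0.1168]
ee_rot: [0.651, 1.568, 0.093]
wrist_force: [0.5, -0.0, -0.3]
width: 0.0285
```

{"op": "send_rows", "data": {
  "increments": [
    [-0.4,0,-0.0042,0.0001,-0.07],
    [-0.4,0,-0.0084,0.0006,-0.14],
    [-0.4,0,-0.0125,0.0013,-0.209],
    [-0.4,0,-0.0165,0.0023,-0.279],
    [-0.4,0,-0.0205,0.0036,-0.349]
  ]
}}

```text
time: 6.18
tool_pos: [0.5062, 0.0664, 0.1167]
ee_rot: [0.268, 1.568, 0.058]
wrist_force: [1.1, -0.6, 0.5]
width: 0.0281
```

```bash
python3 rel.py;python3 look.py 5 wrist top scene
python3 - <<'E'
from h import *
s=load("scene5.pkl");w=load("wrist5.pkl");t=load("top5.pkl")
c=(.565,.055)
cv2.imwrite("pics/r5.png",np.hstack([cv2.resize(rect(t,.106,c,.12),(400,400)),cv2.resize(rect(s,.106,c,.12),(400,400))]))
cv2.imwrite("pics/wr5.png",wrect(w,.106,c))
E
```

```text
r 0.059847601431808235 phi 169.021409353642 az 78.02017678335662 F [ 1.08 -0.64  0.47] M [ 0.1  -0.19  0.01] z 0.11672418193733491
t 6.1833 tcp [0.5062 0.0664 0.1167] az y 78.02 down -1.0 q [ 0.019  0.033  1.605  0.     1.501 -1.342] F [ 1.08 -0.64  0.47] w 0.0281
```

View pics/wr5.png

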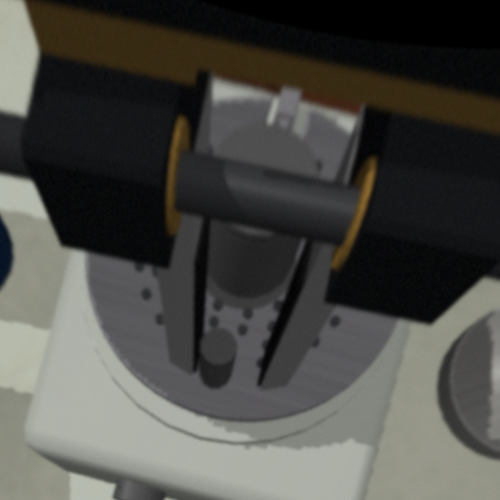

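View pics/r5.png

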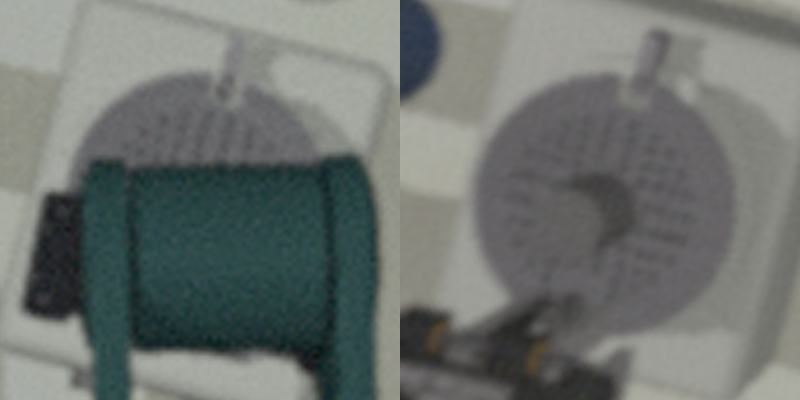

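Run:
```python
from h import *
w=load("wrist5.pkl");t=load("top5.pkl");s=load("scene5.pkl")
c=(.632,.037)
a=wrect(w,.106,c,.03,400);b=rect(t,.106,c,.03,400);d=rect(s,.106,c,.03,400)
# mark expected pin top & notch for angle readout
cv2.imwrite("pics/n5.png",np.hstack([cv2.resize(i,(266,266)) for i in(a,b,d)]))
```

```text
(no output)
```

View pics/n5.png

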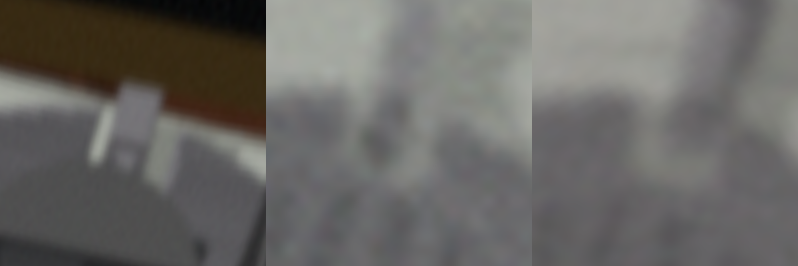

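Run:
```python
from h import *
w=load("wrist5.pkl")
c=(.632,.037)
# rotate-frame rectification: polar unwrapping: cols = tangential mm, rows=radius, around C at two heights
C=np.array([.565,.055]);a0=np.radians(-14.5)
out=[]
for z in(.106,.0965):
    r=np.linspace(.105,.055,300);tt=np.linspace(.02,-.02,390)
    e=np.array([np.cos(a0),np.sin(a0)]);n=np.array([-e[1],e[0]])
    P=C+r[:,None,None]*e+tt[None,:,None]*n
    P=np.dstack([P,np.full(P.shape[:2],z)]).reshape(-1,3)
    m=wproj(w,P).astype(np.float32).reshape(300,390,2)
    im=cv2.remap(w["image"][:,:,::-1].copy(),m[...,0].copy(),m[...,1].copy(),cv2.INTER_CUBIC)
    im[:,195]=(0,0,255)
    out.append(im)
cv2.imwrite("pics/p5.png",np.hstack(out))
```

```text
(no output)
```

View pics/p5.png

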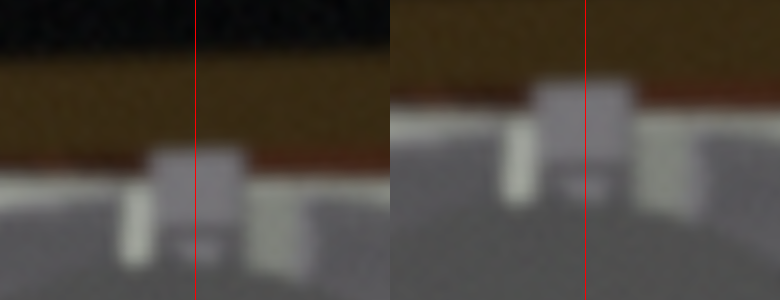

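{"op": "send_rows", "data": {
  "increments": [
    [-0.4,0,-0.0007,0,-0.012],
    [-0.4,0,-0.0015,0,-0.025],
    [-0.4,0,-0.0015,0,-0.025]
  ]
}}

```text
time: 6.58
tool_pos: [0.5053, 0.0652, 0.1157]
ee_rot: [0.26, 1.57, 0.075]
wrist_force: [0.0, 1.2, -0.2]
width: 0.028
```

```bash
python3 rel.py;python3 look.py 6 wrist
cat > pol.py <<'E'
import sys
from h import *
tag,zd=sys.argv[1],float(sys.argv[2])
w=load(f"wrist{tag}.pkl")
C=np.array([.565,.055]);a0=np.radians(-14.5)
out=[]
for z in(zd,.0965):
    r=np.linspace(.105,.055,300);tt=np.linspace(.02,-.02,390)
    e=np.array([np.cos(a0),np.sin(a0)]);n=np.array([-e[1],e[0]])
    P=C+r[:,None,None]*e+tt[None,:,None]*n
    P=np.dstack([P,np.full(P.shape[:2],z)]).reshape(-1,3)
    m=wproj(w,P).astype(np.float32).reshape(300,390,2)
    im=cv2.remap(w["image"][:,:,::-1].copy(),m[...,0].copy(),m[...,1].copy(),cv2.INTER_CUBIC)
    im[:,195]=(0,0,255)
    out.append(im)
cv2.imwrite(f"pics/p{tag}.png",np.hstack(out))
E
python3 pol.py 6 .106
```

```text
r 0.06057035151384152 phi 170.26174365750708 az 79.39949605024879 F [ 0.02  1.2  -0.24] M [ 0.08 -0.14 -0.01] z 0.11566355840936086
t 6.5833 tcp [0.5053 0.0652 0.1157] az y 79.4 down -1.0 q [ 0.017  0.032  1.608  0.     1.501 -1.369] F [ 0.02  1.2  -0.24] w 0.028
```

View pics/p6.png

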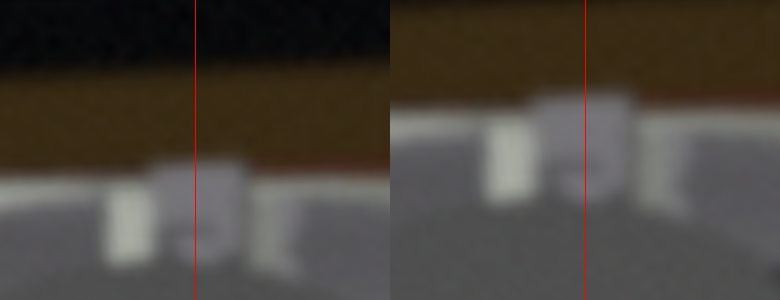

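{"op": "send_rows", "data": {
  "increments": [
    [-0.4,0,0.002,0,0],
    [-0.4,0,0.005,0,0],
    [-0.4,-0.025,0.005,0,0],
    [-0.4,-0.055,0.005,0,0],
    [-0.4,-0.085,0.005,0,0]
  ]
}}

```text
time: 7.05
tool_pos: [0.5053, 0.0704, 0.2004]
ee_rot: [-2.926, 1.568, -3.111]
wrist_force: [0.5, 0.5, -0.2]
width: 0.0281
```

```bash
python3 look.py 7 wrist scene;python3 pol.py 7 .106;  python3 - <<'E'
from h import *
w=load("wrist7.pkl");s=load("scene7.pkl")
cv2.imwrite("pics/r7.png",np.hstack([wrect(w,.106,(.565,.055),.12,400),cv2.resize(rect(s,.106,(.565,.055),.12),(400,400))]))
E
```

```text
t 7.05 tcp [0.5053 0.0704 0.2004] az y 79.42 down -1.0 q [ 2.700e-02  1.000e-03  1.470e+00 -0.000e+00  1.673e+00 -1.359e+00] F [ 0.48  0.49 -0.24] w 0.0281
```

View pics/p7.png

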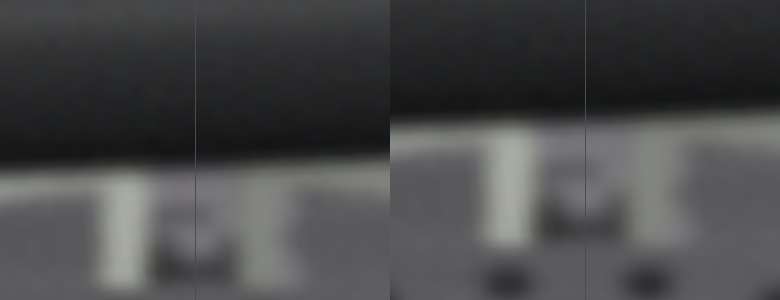

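View pics/r7.png

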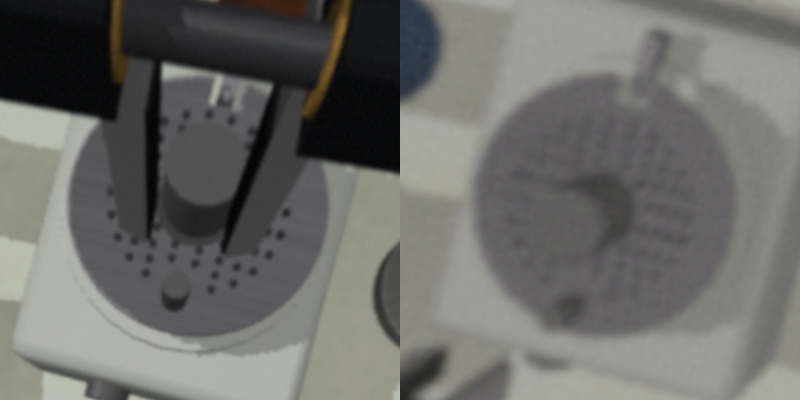

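Run:
```python
from h import *
w=load("wrist7.pkl")
cv2.imwrite("pics/hub7.png",wrect(w,.145,(.565,.055),.04,500))
```

```text
(no output)
```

View pics/hub7.png

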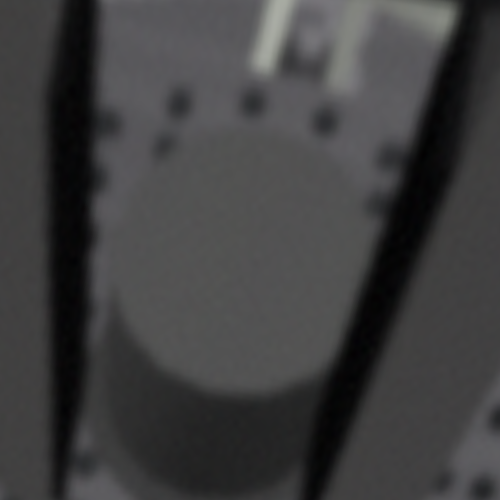

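{"op": "send_rows", "data": {
  "increments": [
    [-1,0,-0.001,0.015,0],
    [-1,0,-0.002,0.03,0],
    [-1,0,-0.003,0.045,0],
    [-1,0,-0.0038,0.06,0],
    [-1,0.01,-0.0038,0.0604,0]
  ]
}}

```text
time: 7.57
tool_pos: [0.5672, 0.0548, 0.1907]
ee_rot: [0.058, 1.568, -0.127]
wrist_force: [-1.2, -0.1, 0.2]
width: 0.0007
```

{"op": "send_rows", "data": {
  "increments": [
    [-1,0.01,0,0,0],
    [-1,0.02,0,0,0],
    [-1,0.03,0,0,0],
    [-1,0.035,0,0,0],
    [-1,0.035,0,0,0]
  ]
}}

```text
time: 7.98
tool_pos: [0.563, 0.0555, 0.1531]
ee_rot: [-2.945, 1.567, -3.129]
wrist_force: [-0.5, -0.3, 0.5]
width: 0.0001
```

```bash
python3 look.py 8 wrist scene;  python3 - <<'E'
from h import *
w=load("wrist8.pkl");s=load("scene8.pkl")
cv2.imwrite("pics/r8.png",np.hstack([cv2.resize(w["image"][:,:,::-1],(450,338)),rect(s,.145,(.565,.055),.10,338)]))
E
```

```text
t 7.9833 tcp [0.563  0.0555 0.1531] az y 79.43 down -1.0 q [-0.002  0.141  1.415 -0.     1.589 -1.388] F [-0.45 -0.29  0.55] w 0.0001
```

View pics/r8.png

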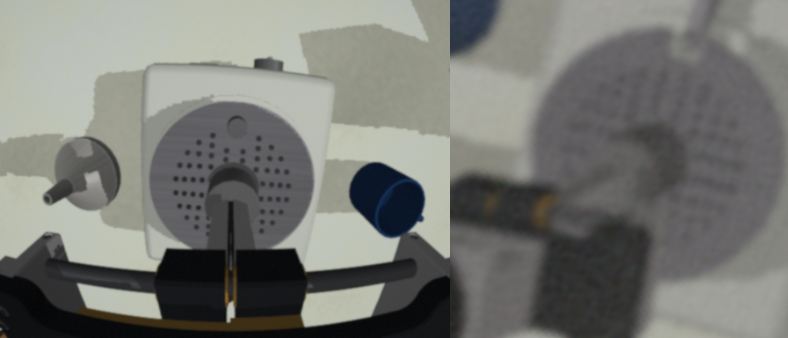

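{"op": "send_rows", "data": {
  "increments": [
    [-1,0.002,0,0,0],
    [-1,0.005,0,0,0],
    [-1,0.008,0,0,0],
    [-1,0.01,0,0,0],
    [-1,0.012,0,0,0]
  ]
}}

```text
time: 8.5
tool_pos: [0.5649, 0.0552, 0.1441]
ee_rot: [0.069, 1.57, -0.116]
wrist_force: [-1.1, -0.1, 6.0]
width: 0.0002
```

{"op": "send_rows", "data": {
  "increments": [
    [-1,0.001,0,0,0],
    [-1,0.002,0,0,0],
    [-1,0.003,0,0,0],
    [-1,0.004,0,0,0],
    [-1,0.004,0,0,0]
  ]
}}

```text
time: 8.92
tool_pos: [0.5649, 0.0552, 0.1402]
ee_rot: [0.089, 1.57, -0.096]
wrist_force: [-1.3, 0.3, 5.2]
width: 0.0004
```

{"op": "send_rows", "data": {
  "increments": [
    [-1,0.001,0,0,0],
    [-1,0.002,0,0,0],
    [-1,0.003,0,0,0],
    [-1,0.004,0,0,0],
    [-1,0.004,0,0,0]
  ]
}}

```text
time: 9.33
tool_pos: [0.5648, 0.0552, 0.1359]
ee_rot: [0.019, 1.57, -0.166]
wrist_force: [-1.2, 0.6, 3.9]
width: 0.0007
```

{"op": "send_rows", "data": {
  "increments": [
    [-1,0.001,0,0,0],
    [-1,0.0015,0,0,0],
    [-1,0.002,0,0,0],
    [-1,0.0025,0,0,0],
    [-1,0.003,0,0,0]
  ]
}}

```text
time: 9.75
tool_pos: [0.565, 0.0552, 0.1332]
ee_rot: [0.071, 1.57, -0.113]
wrist_force: [-2.3, -0.3, 7.9]
width: 0.0004
```

{"op": "send_rows", "data": {
  "increments": [
    [-1,0.0005,0,0,0],
    [-1,0.001,0,0,0],
    [-1,0.001,0,0,0]
  ]
}}

```text
time: 10.0
tool_pos: [0.565, 0.0552, 0.1332]
ee_rot: [0.073, 1.569, -0.111]
wrist_force: [-2.4, 0.1, 10.2]
width: 0.0005
```

{"op": "send_rows", "data": {
  "increments": [
    [-1,0.0005,0,0,0],
    [-1,0.001,0,0,0],
    [-1,0.001,0,0,0]
  ]
}}

```text
time: 10.25
tool_pos: [0.5651, 0.0552, 0.1331]
ee_rot: [0.084, 1.568, -0.101]
wrist_force: [-4.0, -1.4, 12.8]
width: 0.0004
```

{"op": "send_rows", "data": {
  "increments": [
    [-1,0.001,0,0,0],
    [-1,0.002,0,0,0],
    [-1,0.003,0,0,0],
    [-1,0.004,0,0,0],
    [-1,0.004,0,0,0]
  ]
}}

```text
time: 10.67
tool_pos: [0.5656, 0.0552, 0.133]
ee_rot: [0.128, 1.565, -0.057]
wrist_force: [-9.1, -0.6, 23.6]
width: 0.0006
```

Hard stop at about 0.133, which is the home height for the hub. Retreating and checking.

{"op": "send_rows", "data": {
  "increments": [
    [-1,-0.003,0,0,0],
    [-1,-0.008,0,0,0],
    [-1,-0.03,0,0,0],
    [-1,-0.065,0,0,0],
    [-1,-0.1,0,0,0]
  ]
}}

```text
time: 11.08
tool_pos: [0.5636, 0.0553, 0.2243]
ee_rot: [-2.954, 1.565, -3.139]
wrist_force: [0.6, 0.6, 0.4]
width: 0.0006
```

{"op": "send_rows", "data": {
  "increments": [
    [-1,-0.01,0,-0.03,0],
    [-1,-0.02,0,-0.06,0],
    [-1,-0.03,0,-0.09,0],
    [-1,-0.03,0,-0.12,0],
    [-1,-0.03,0,-0.15,0]
  ]
}}

```text
time: 11.5
tool_pos: [0.4163, 0.083, 0.2558]
ee_rot: [2.632, 1.571, 2.447]
wrist_force: [0.7, 0.4, -0.0]
width: 0.0002
```

```bash
python3 look.py 9 wrist scene top;  python3 - <<'E'
from h import *
w=load("wrist9.pkl");s=load("scene9.pkl");t=load("top9.pkl")
cv2.imwrite("pics/r9.png",np.hstack([wrect(w,.094,(.565,.055),.12,390),rect(s,.094,(.565,.055),.12,390)]))
d=cv2.absdiff(s["image"],load("scene0.pkl")["image"]);cv2.imwrite("pics/full9.png",np.hstack([cv2.resize(i[:,:,::-1],(395,296)) for i in(s["image"],t["image"])]))
# rim radius/height test in scene: score for heights
img=cv2.cvtColor(s["image"],cv2.COLOR_RGB2GRAY).astype(np.float32)
th=np.radians(np.arange(100,300,2))
for tag,S in(("before",load("scene0.pkl")),("after",s)):
  img=cv2.cvtColor(S["image"],cv2.COLOR_RGB2GRAY).astype(np.float32)
  for z in(.106,.102,.098,.094,.090):
    def samp(r):
        P=np.array([proj(S,(.562+r*np.cos(a),.053+r*np.sin(a),z)) for a in np.radians(np.arange(0,360,3))]).astype(np.float32)
        return cv2.remap(img,P[:,0].copy(),P[:,1].copy(),cv2.INTER_LINEAR)[:,0]
    print(tag,z,np.clip(samp(.084)-samp(.076),-5,40).mean())
E
```

```text
t 11.5 tcp [0.4163 0.083  0.2558] az y 79.4 down -1.0 q [ 0.063 -0.199  1.544  0.     1.797 -1.323] F [ 0.68  0.38 -0.01] w 0.0002
before 0.106 31.095997
before 0.102 29.694132
before 0.098 24.192366
before 0.094 17.725748
before 0.09 12.455746
after 0.106 16.040976
after 0.102 21.921257
after 0.098 28.092512
after 0.094 31.473755
after 0.09 29.902905
```

View pics/r9.png

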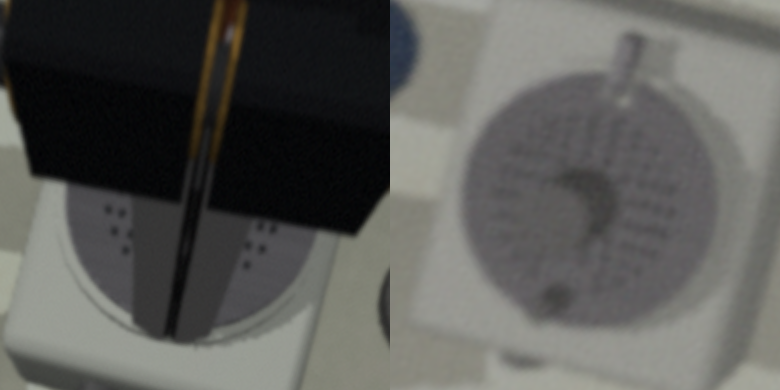

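View pics/full9.png

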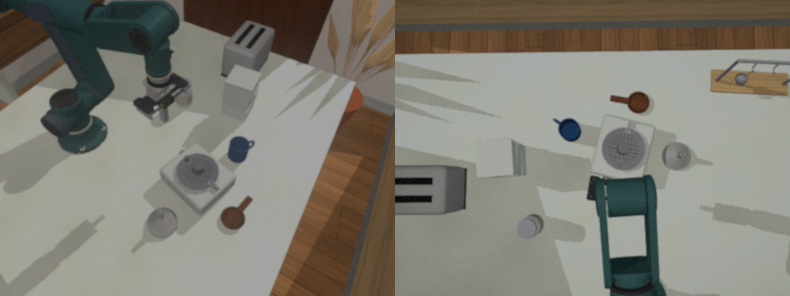

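The pictures show the disc level at z = 0.094, which is home, with the pin in the notch. Nothing else has moved, and the hand is clear.

```bash
python3 -c "
from bench import robot
o=robot.get_obs();print(o['wrist_force'],abs(o['qvel']).max());print(robot.close_job())"
```

```text
[-0.01958117 -0.01486227  0.17428334] 0.05521986696843893
the job is handed in; nothing more can be done
None
```

The disc is fully home with its notch on the drive pin. The job was handed in at about 11.7 s of the 72 s allowed.

**Turning:** I lowered two slightly open fingers astride the peg, without gripping or lifting it. One fingertip then pushed it about 178° anticlockwise. The wrist camera first showed the notch 1.7 mm short of the pin, so I nudged it. After that it was centred to within about 0.3 mm.

**Pressing:** I pressed on the hub with shut fingers. It gave at about 4–8 N and stopped hard with the TCP at 0.133 m, the expected home height. I held it there up to about 24 N, then backed off.

**Last checks:**
- **Seating:** In the scene camera the disc's rim fits an upper-face height of 0.094 m best (0.106 m before), which matches fully home. The pin and rib show in the notch.
- **Surroundings:** By eye, none of the other items had moved in the last scene and top pictures.
- **Hand:** The gripper was clear of everything and the wrist force was near zero.

**Disagreement:** The top and scene cameras differed by about 5 mm in y on the disc's centre. I used a value between them, which the wrist camera agreed with.

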